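# Seat a batten in the drilling jig and snap the keeper flap shut behind it

### The arm

A 7-joint arm with a two-finger parallel gripper is mounted at the origin on the work surface. World frame = base frame: x ahead of the robot, y to its left, z up, the work surface at z = 0. Lengths are in m, angles in rad, forces in N, time in s.
With the tool pointing down it reaches from about 0.425 to 0.875 m from the base axis. Payload 4.7 kg.
Tool frame: the origin (TCP) lies between the finger pads; the fingertips stand 14 mm ahead of it and the grasp point (between the pads) lies 5 mm behind it; z points along the fingers, x is the direction in which the jaws open and shut, and the axes are right-handed (so a half turn about z gives the same grasp; the last joint's range is limited). The gripper opens to 87 mm and grips with 3 to 60 N. Pads are 19 mm wide; open, the fingers measure 117 mm over their backs; the gripper's body (75 mm by 190 mm) begins 51 mm behind the grasp point.
Start: joints at [-1.307, 0.321, -0.07, 1.45, 0.023, 1.371, -0.057], TCP at [0.161, 0.63, 0.237] pointing down, gripper open.
Joint ranges: [-2.86, 2.86], [-0.3, 2.09], [-1.38, 1.24], [0.06, 2.45], [-1.56, 4.7], [0.09, 2.05], [-2.69, 2.69]. Speed limits (rad/s): [2.57, 2.57, 3.14, 3.14, 3.14, 3.14, 3.14].

### API

Orientations are given as a rotation vector (axis times angle).
In Python, from plant import env gives the robot as it stands.
- The arm moves only by the tool send_rows, never from a script. Its argument "moves" is a list of rows, each an object with "offset": the shift along the tool's x, y, z in cm, a list of three; "turn": the turn, a rotation vector about the tool's x, y, z in degrees, a list of three; "grip": the closure, from 0 (fully open) to 1 (shut). In form: [{"offset": [tx, ty, tz], "turn": [ax, ay, az], "grip": grip}, ...]. A call has exactly 8 rows; each row shifts and turns the commanded pose from where the row before left it, along the tool's axes as they then stand; what a row does not reach is not made up. A row lasts 1/8 s, in which the tool goes at most 62.5 mm and 10.7 degrees, less where a joint would pass 70% of its speed; a pose out of reach is approached as far as the arm can. A call is refused whole if a number of a shift passes 6.25 or a number of a turn 10.7, either way. A call with a gripper value outside its range is refused whole. The fingers move at their own pace and stop on an object; "grip_force" is the grip in N (left out, the last holds). Time passes only in rows, so rows that do not move let the fingers close, or fill a call up. It gives the time, the measured TCP pose, the force and the opening at its end, in the units of the state.
- env.get_obs(): the state, without advancing time (a new reading comes with each control period).
- env.grab_frame(name): name is "scene" or "top" or "wrist"; returns (picture, depth): 480x640x3 uint8, red, green, blue; 480x640 float32, m along the optical axis (not along the pixel's ray), 0 where there is no reading.
- env.get_calibration(name): a dict with "fov_y" (degrees; the focal length in pixels is half the picture's height over the tangent of half this angle, whatever the lens; pixels are square), "cx", "cy" (the principal point, pixels), "position" and "attitude" of the camera in the world. Camera axes: x right, y down, z forward; pixel columns grow to the right and rows downward; lengths in m; the calibration is good to about 2 mm. A picture is of the moment at which its call begins: read the wrist's pose just before it. get_calibration takes no time and is no camera call; for the wrist camera it gives the pose at the moment of the call.
- env.sign_off(): hands the job in, once; it reports no verdict.
The state is a dict: "time": time; "joint_positions": joint angles; "dq": joint speeds; "tau": joint torques, N m; "eef_pos": TCP position; "tcp_rot": TCP orientation; "wrist_force": force on the tool from outside, world axes, zero at the start; "ft_torque": the same for the moment, N m; "gripper_width": opening from 0.0 (shut) to 1.0 (fully open).
Only numpy, scipy, OpenCV 4.12 (cv2) and the standard library are available. Lean on these libraries where they do the work, as an engineer would, in place of code of your own. Each camera call takes 0.05 s, during which the arm holds its last target.

### The job

Slide the wooden batten along its channel in the jig until it is fully home against the rubber buffer, pressing gently so as not to squash the buffer. Then push the leaning spring-loaded steel flap over past its snap point, lightly and from behind, and let it spring shut by itself so that its nose drops behind the batten's tail and keeps it there. Leave the other things where they are and let go of everything.

Things in the scene. Friction and masses are not known exactly. Their poses are not given: they have to be found in the camera images.
- jig: plywood base plate of a drilling jig, fixed, 18 mm thick, from x = -130 to +105 mm and y = -200 to +200 mm about its origin (on the underside, below the channel's middle). The channel runs along its y; home is towards +y. An aluminium carriage bar on its +x side carries buffer and flap together, clamped at an unmeasured place up to 15 mm either way along y from nominal; it does not move.
- rails (a point): point on the jig in the middle of the channel, level with the tops of its two dark wooden rails, 28 mm above the bench. The rails are 20 mm wide, 10 mm high, centred at x = -32.5 and +32.5 mm, 400 mm long; between them the channel is 45 mm wide, its floor 18 mm above the bench. Axes as the jig's.
- home (a point): point of the jig on the channel floor, under the nominal free face of the rubber buffer (jig y = +150 mm); the true face lies up to 15 mm nearer or farther along y, to be found by feel. The buffer is 34 mm wide, 26 to 46 mm above the bench; 16 mm behind its face an aluminium bracket crosses the channel, top 60 mm above the bench.
- buffer (a joint): rubber buffer at the home end, m: 0 free, grows as it is pressed towards the jig's +y; 5 N per mm, springs back by itself; 3.5 mm (about 17 N) is squashed too hard; bottoms at 6 mm.
- hinge (a point): point of the jig at the nominal middle of the flap's hinge line (jig x = +62, y = -12 mm, 60 mm above the bench; axes as the jig's). The true flap lies up to 15 mm either way along y. The hinge line runs along y. Posts 60 mm high stand either side of the flap, from 44 mm before to 44 mm beyond its middle along y, 10 mm thick in x; bar and knobs beside them are lower.
- flap_end (a point): point of the jig at the nominal middle of the open flap's free end (50 mm beyond the hinge line in x, 141 mm above the bench). The flap's arm is a flat steel plate, 36 mm wide along y, 6 mm thick, reaching 95 mm from the hinge. Its back, away from the channel (+x), is bare; a nose block (18 mm wide along y, 48 to 76 mm from the hinge) stands 32 mm out on the channel side.
- flap (a joint): keeper flap, rad: 0 open (leaning 0.55 away from the channel), 0.55 upright, 2.12 shut (arm level across the channel). An over-centre spring drives it away from its snap point at 0.65 rad with 0.4 N m per rad: starting it takes 0.28 N m (4 to 5 N at 70 mm from the hinge), then ever less; past the snap point it swings shut by itself in under 0.5 s. Over 15 N on it is too hard.
- nose (a point): point of the jig where the nose of the shut flap nominally ends, 28 mm above the bench. The nose drops in only if the batten's tail is within about 3 mm of its place against the free buffer; otherwise it lands on the batten and the flap stays short of 1.9 rad.
- batten: pale planed wooden batten, 40 (x) by 150 (y) by 28 mm high, about 0.1 kg, loose (slides with under 2 N) in the jig's channel, its top 46 mm above the bench, 18 mm above the rails. Origin at the centre of its underside; y runs along the channel; its tail is the end at y = -75 mm, the other end meets the buffer. Nominally home, its origin is at jig y = +75 mm.
- pencil: bystander: pencil, 146 mm long, 9 mm thick, lying along y on the jig's plate on the side nearer the robot. Origin under its middle.
- offcut: bystander: plywood offcut 45 by 50 by 22 mm high lying on the jig's plate on the side nearer the robot. Origin at the centre of its underside.
- screwbox: bystander: plain cardboard box of screws, 90 by 130 by 60 mm high, on the bench to the left. Origin at the centre of its underside.
- square: bystander: try square with a dark wooden stock 120 mm long and a steel blade 190 mm long, lying on the bench to the left. Origin under the middle of the stock.
- hammer: bystander: hammer lying on the bench to the right.
- glue: bystander: white plastic bottle, 60 mm across, 170 mm tall, standing on the bench far right. Origin at the centre of its underside.
- tape: bystander: grey roll of tape, 90 mm across, 25 mm high, lying flat on the bench to the right. Origin at the centre of its underside.
There are look-alikes about, which are no part of the job. What is shaped like the batten but purple or red is not meant.

How it is judged:
By the outcome, as a careful person would: the job done as asked, in the order asked, and still so for the second after the job is handed in, with the robot touching nothing.
It also fails if it takes over 50 s, if anything falls off the work surface, if the arm or the gripper's body presses on something with over 40 N, if the wrist force passes 120 N, or if a joint passes its speed limit or range.

## Working session

There is one attempt and no reset: what is moved stays moved. The work goes in short steps, Python scripts to look and compute and a tool call to move; the robot and the scene stay as the last step left them, time stands still between calls to the robot, and variables do not carry over. Pictures are saved under pics/ and viewed, and the job is handed in when it is done.

Besides the shell and the picture viewer there is one more tool, called after "Emit:" by a JSON object that holds its "op" and its "data". send_rows: Moves the arm, as the interface text tells. Its arguments: {"type":"object","properties":{"moves":{"type":"array"},"grip_force":{"type":"number"}},"required":["moves"]}

```bash
ls; mkdir -p pics; python3 - <<'E'
from plant import env
import cv2,numpy as np
print(env.get_obs())
for n in ("scene","top"):
    c=env.get_calibration(n);print(n,c)
    p,d=env.grab_frame(n)
    cv2.imwrite(f"pics/{n}0.png",p[:,:,::-1]);np.savez(f"{n}0.npz",p=p,d=d,**{k:np.array(v) for k,v in c.items()})
E
```

```text
pics
{'time': 0.0, 'joint_positions': array([-1.30687269,  0.32182389, -0.07009263,  1.45168982,  0.02261966,
        1.37080594, -0.05686143]), 'dq': array([ 5.02525047e-04,  1.42517029e-03, -2.78193030e-05, -3.59629764e-04,
       -3.18964570e-04, -1.44424932e-03,  6.09806962e-04]), 'tau': array([ 5.95239356e-06, -4.91291428e+01, -4.04381733e-01, -3.12527275e+01,
       -6.40174979e-02,  4.36315709e-02,  1.88420381e-04]), 'eef_pos': array([0.16061802, 0.62928773, 0.23545355]), 'tcp_rot': array([ 2.47980739e+00,  1.92668474e+00, -2.28865261e-03]), 'wrist_force': array([ 0.13827771, -0.47191609, -0.16395531]), 'ft_torque': array([ 0.0077049 ,  0.04362165, -0.01230011]), 'gripper_width': 0.9986884052650529}
scene {'fov_y': 45.69515313874486, 'cx': 315.70471993742296, 'cy': 246.05605087721383, 'position': array([ 1.33598166, -1.00692462,  1.0257278 ]), 'attitude': array([-2.04387297, -0.81301434,  0.4021321 ])}
top {'fov_y': 48.9578039829747, 'cx': 328.3015712235766, 'cy': 241.32296031343563, 'position': array([ 0.36018948, -0.02411641,  1.31869256]), 'attitude': array([-2.16977208,  2.19557435, -0.06109392])}
```

View pics/scene0.png

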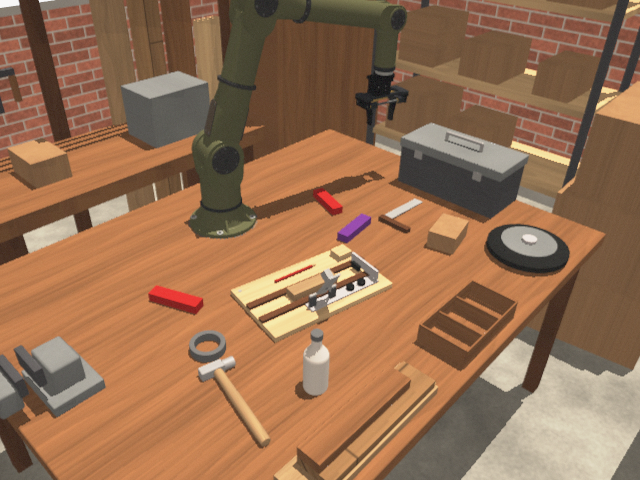

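View pics/top0.png

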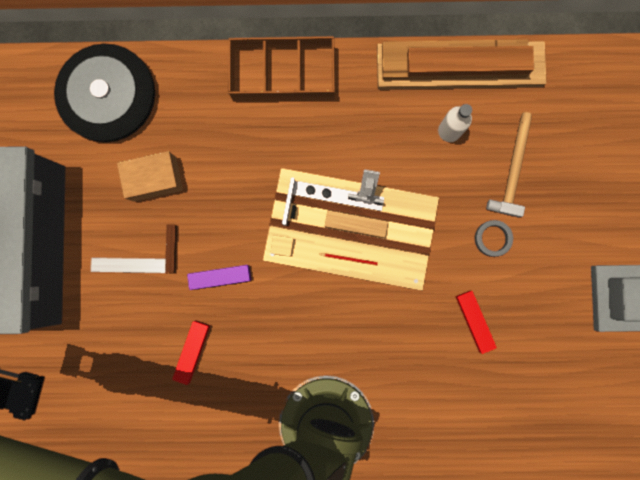

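```bash
cat > h.py <<'E'
import numpy as np,cv2
from scipy.spatial.transform import Rotation as R
def load(n):
    z=np.load(n); return z
def cam(c):
    f=240/np.tan(np.radians(float(c['fov_y']))/2); return f,float(c['cx']),float(c['cy']),np.array(c['position']),R.from_rotvec(c['attitude']).as_matrix()
def ray(c,uv,z):
    f,cx,cy,P,A=cam(c); uv=np.atleast_2d(uv).astype(float)
    d=np.c_[(uv[:,0]-cx)/f,(uv[:,1]-cy)/f,np.ones(len(uv))]@A.T
    return P+d*((z-P[2])/d[:,2])[:,None]
def proj(c,X):
    f,cx,cy,P,A=cam(c); q=(np.atleast_2d(X)-P)@A
    return np.c_[q[:,0]/q[:,2]*f+cx,q[:,1]/q[:,2]*f+cy]
E
python3 - <<'E'
from h import *
z=load("top0.npz");p=z['p']
hsv=cv2.cvtColor(p,cv2.COLOR_RGB2HSV)
roi=hsv[160:300,255:445]
print(hsv[270,350],hsv[250,300],hsv[225,350],hsv[320,350])
cv2.imwrite("pics/topc.png",cv2.resize(p[155:300,255:450,::-1],None,fx=4,fy=4,interpolation=cv2.INTER_CUBIC))
z2=load("scene0.npz")
cv2.imwrite("pics/scenec.png",cv2.resize(z2['p'][235:345,225:400,::-1],None,fx=4.5,fy=4.5,interpolation=cv2.INTER_CUBIC))
E
```

```text
[ 22 112 248] [ 23 106 251] [ 17 136 231] [ 13 180 170]
```

View pics/topc.png

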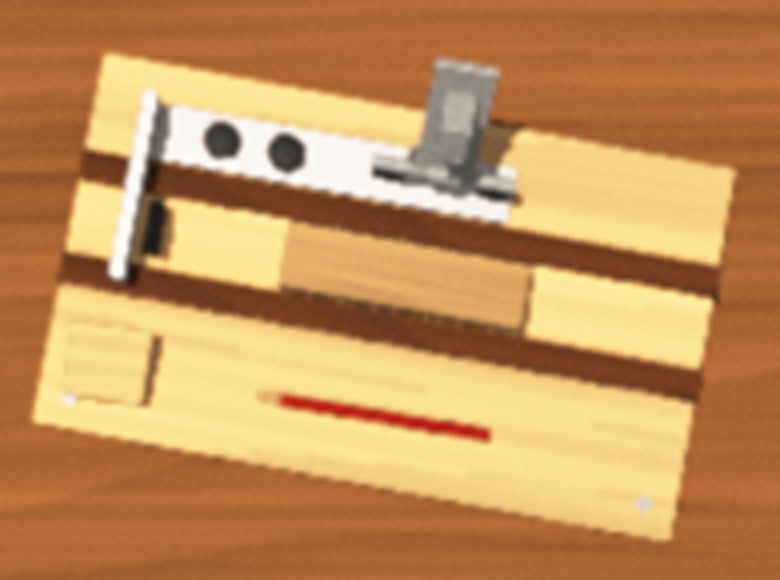

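View pics/scenec.png

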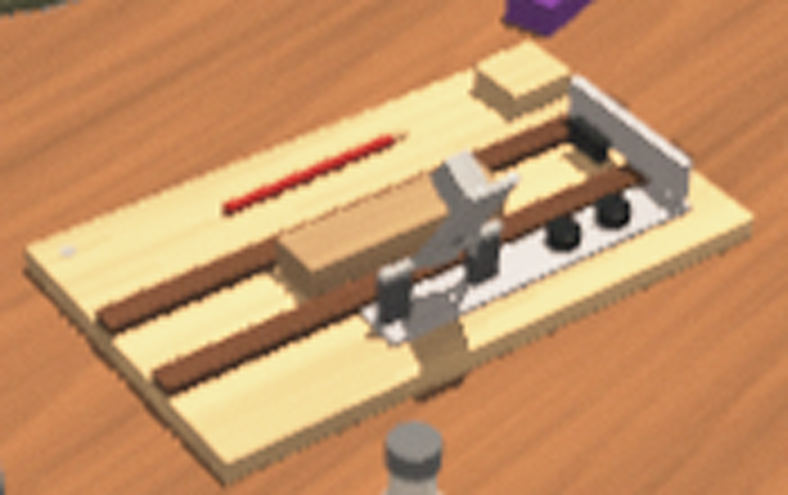

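```bash
python3 - <<'E'
from h import *
z=load("top0.npz")
def rigid(J,W):
    a=J.mean(0);b=W.mean(0);H=(J-a).T@(W-b);th=np.arctan2(H[0,1]-H[1,0],H[0,0]+H[1,1])
    M=np.array([[np.cos(th),-np.sin(th)],[np.sin(th),np.cos(th)]]);return th,b-M@a,M
cr=np.array([[105,53],[737,168],[672,542],[33,422]])/4+[255,155]-0.4
W=ray(z,cr,0.018)[:,:2]
J=np.array([[.105,.2],[.105,-.2],[-.13,-.2],[-.13,.2]])
th,t,M=rigid(J,W);print(W,np.degrees(th),t);print("res mm",1e3*(W-(J@M.T+t)))
# scene view
z2=load("scene0.npz")
tr=lambda w:(w[:,:2]-t)@M
b=np.array([[289,222],[530,268],[524,331],[280,288]])/4+[255,155]-.4
print("batten top",tr(ray(z,b,0.046))*1e3)
fl=np.array([[437,60],[498,68],[480,180],[412,168]])/4+[255,155]-.4
print("flap end",tr(ray(z,fl[:2],0.141))*1e3)
po=np.array([[374,165],[518,197]])/4+[255,155]-.4
print("posts",tr(ray(z,po,0.06))*1e3)
br=np.array([[150,92],[120,278],[133,280],[160,95]])/4+[255,155]-.4
print("bracket top",tr(ray(z,br,0.06))*1e3)
bf=np.array([[170,205],[162,258]])/4+[255,155]-.4
print("buffer face",tr(ray(z,bf,0.046))*1e3)
# scene corners check
sc=np.array([[530,40],[25,250],[230,468],[753,215]])/4.5+[225,235]-.4
print("scene plate",tr(ray(z2,sc,0.018))*1e3)
f,cx,cy,P,A=cam(z)
# depth check
for u,v in [(350,270),(355,222),(370,175)]: 
    d=z['d'][v,u]; print(u,v,P+A@np.array([(u-cx)/f*d,(v-cy)/f*d,d]))
np.savez("jig.npz",th=th,t=t)
E
```

```text
[[ 0.63201961  0.10526983]
 [ 0.55448291 -0.28675755]
 [ 0.32388011 -0.24113208]
 [ 0.40209547  0.15104844]] -11.231483497907393 [ 0.49038013 -0.07032751]
res mm [[-0.30425632 -0.12111617]
 [ 0.0683814   0.19081156]
 [-0.03507261  0.04454773]
 [ 0.27094753 -0.11424312]]
batten top [[ 17.86220208  66.2758025 ]
 [ 16.90247974 -82.4207756 ]
 [-21.42433431 -85.60313752]
 [-22.69579037  64.24647498]]
flap end [[111.98684973  -2.43011745]
 [113.73346829 -37.067296  ]]
posts [[ 59.38557282  21.82825138]
 [ 56.06075138 -66.66875281]]
bracket top [[ 78.47875322 162.7671947 ]
 [-35.55482525 159.28635644]
 [-35.31376719 151.38180973]
 [ 77.77860481 156.48406748]]
buffer face [[ 14.90188484 139.33797055]
 [-17.79851941 138.04786886]]
scene plate [[-130.87530981  205.39388582]
 [-125.07618386 -199.03665363]
 [ 110.92704365 -199.24870025]
 [ 106.54877698  199.95389587]]
350 270 [ 0.37521951 -0.06391237  0.01455088]
355 222 [ 0.49084945 -0.07669362  0.04658233]
370 175 [ 0.58895767 -0.10882676  0.13209387]
```

The batten is the pale tan block in the channel at top-view pixel (355,222). The purple block (220,277) and the red ones (192,352 and 476,322) are look-alikes lying outside the jig. The jig is at (0.490, -0.070) with yaw -11.2°, and the carriage sits about -10 mm from nominal. Next I move behind the tail with the jaws along jig y, which keeps the narrow side of the body towards the flap.

Emit:
{"op": "send_rows", "data": {"moves": [{"offset": [-3.1,4.8,0],"turn": [0,0,-3.1],"grip": 1},{"offset": [-3.1,4.8,0],"turn": [0,0,0],"grip": 1},{"offset": [-3.1,4.8,0],"turn": [0,0,0],"grip": 1},{"offset": [-3.1,4.8,0],"turn": [0,0,0],"grip": 1},{"offset": [-3.1,4.8,0],"turn": [0,0,0],"grip": 1},{"offset": [-3.1,4.8,0],"turn": [0,0,0],"grip": 1},{"offset": [-3.1,4.8,0],"turn": [0,0,0],"grip": 1},{"offset": [-6,1.3,0],"turn": [0,0,0],"grip": 1}]}}

```text
time: 1.1
eef_pos: [0.4492, 0.2862, 0.2356]
tcp_rot: [2.429, 1.991, -0.001]
wrist_force: [-0.0, -0.8, 0.1]
gripper_width: 0.172
```

Emit:
{"op": "send_rows", "data": {"moves": [{"offset": [-6,1.3,0],"turn": [0,0,0],"grip": 1},{"offset": [-6,1.3,0],"turn": [0,0,0],"grip": 1},{"offset": [-6,1.3,0],"turn": [0,0,0],"grip": 1},{"offset": [-6,1.3,0],"turn": [0,0,0],"grip": 1},{"offset": [-6,1.3,0],"turn": [0,0,0],"grip": 1},{"offset": [-6,1.3,0],"turn": [0,0,0],"grip": 1},{"offset": [-6,1.3,0],"turn": [0,0,0],"grip": 1},{"offset": [-5,1.3,0],"turn": [0,0,0],"grip": 1}]}}

```text
time: 2.1
eef_pos: [0.4569, -0.1956, 0.2366]
tcp_rot: [-2.429, -1.992, -0.001]
wrist_force: [1.8, -0.3, -0.8]
gripper_width: 0.004
```

```bash
cat > st.py <<'E'
from h import *
from plant import env
j=np.load("jig.npz");th=float(j['th']);M=np.array([[np.cos(th),-np.sin(th)],[np.sin(th),np.cos(th)]])
def st():
    o=env.get_obs();e=o['eef_pos'];A=R.from_rotvec(o['tcp_rot']).as_matrix()
    q=(e[:2]-j['t'])@M;fj=o['wrist_force'][:2]@M
    print("t %.2f jig mm"%o['time'],(q*1e3).round(1),"z",round(e[2]*1e3,1),"Fjig",fj.round(2),round(o['wrist_force'][2],2),"w",round(o['gripper_width'],3))
    print(" toolx ang rel jig y deg",round(np.degrees(np.arctan2(A[1,0],A[0,0])-th)-90,2),"toolz",A[:,2].round(4),"q",o['joint_positions'].round(2))
    return o
E
python3 - <<'E'
from st import *
st()
E
```

```text
t 2.10 jig mm [  -8.5 -129.4] z 236.6 Fjig [1.87 0.01] -0.8 w 0.004
 toolx ang rel jig y deg -0.06 toolz [ 6.e-04  5.e-04 -1.e+00] q [-0.4  -0.04  0.74  1.84  0.02  1.32  1.71]
```

Emit:
{"op": "send_rows", "data": {"moves": [{"offset": [-0.5,0.4,3],"turn": [0,0,0],"grip": 1},{"offset": [0,0,5],"turn": [0,0,0],"grip": 1},{"offset": [0,0,5],"turn": [0,0,0],"grip": 1},{"offset": [0,0,3],"turn": [0,0,0],"grip": 1},{"offset": [0,0,1.5],"turn": [0,0,0],"grip": 1},{"offset": [0,0,1],"turn": [0,0,0],"grip": 1},{"offset": [0,0,0.4],"turn": [0,0,0],"grip": 1},{"offset": [0,0,0],"turn": [0,0,0],"grip": 1}]}}

```text
time: 3.1
eef_pos: [0.4611, -0.1989, 0.0481]
tcp_rot: [2.427, 1.993, 0.001]
wrist_force: [-0.1, 0.3, 0.9]
gripper_width: 0.005
```

```bash
python3 - <<'E'
from st import *
st()
p,d=env.grab_frame("scene")
cv2.imwrite("pics/s1.png",cv2.resize(p[200:345,200:420,::-1],None,fx=3.6,fy=3.6,interpolation=cv2.INTER_CUBIC))
E
```

```text
t 3.10 jig mm [  -3.6 -131.9] z 48.1 Fjig [-0.2  0.3] 0.87 w 0.005
 toolx ang rel jig y deg 0.02 toolz [ 0.0012 -0.     -1.    ] q [-0.32  0.23  0.75  2.04 -0.2   0.94  1.9 ]
```

View pics/s1.png

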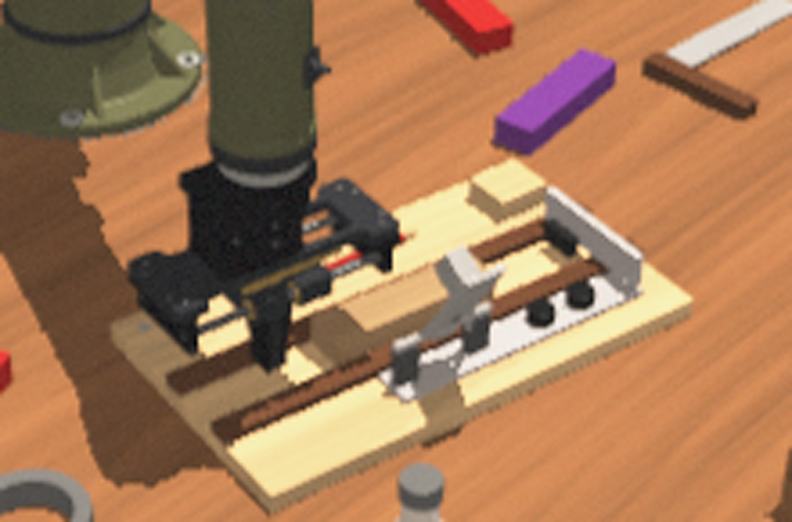

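Emit:
{"op": "send_rows", "data": {"moves": [{"offset": [1.5,0,0],"turn": [0,0,0],"grip": 1},{"offset": [1,0,0],"turn": [0,0,0],"grip": 1},{"offset": [0.7,0,0],"turn": [0,0,0],"grip": 1},{"offset": [0.7,0,0],"turn": [0,0,0],"grip": 1},{"offset": [0.7,0,0],"turn": [0,0,0],"grip": 1},{"offset": [0.7,0,0],"turn": [0,0,0],"grip": 1},{"offset": [0.7,0,0],"turn": [0,0,0],"grip": 1},{"offset": [0.7,0,0],"turn": [0,0,0],"grip": 1}]}}

```text
time: 4.15
eef_pos: [0.4737, -0.1328, 0.0476]
tcp_rot: [2.428, 1.993, 0.0]
wrist_force: [-0.3, -1.3, 0.6]
gripper_width: 0.007
```

```bash
python3 - <<'E'
from st import *
st()
p,d=env.grab_frame("scene")
cv2.imwrite("pics/s2.png",cv2.resize(p[200:345,200:420,::-1],None,fx=3.6,fy=3.6,interpolation=cv2.INTER_CUBIC))
E
```

```text
t 4.15 jig mm [ -4.2 -64.5] z 47.6 Fjig [-0.06 -1.34] 0.6 w 0.007
 toolx ang rel jig y deg 0.01 toolz [ 2.e-04 -1.e-04 -1.e+00] q [-0.43  0.2   0.71  2.06 -0.17  0.93  1.74]
```

View pics/s2.png

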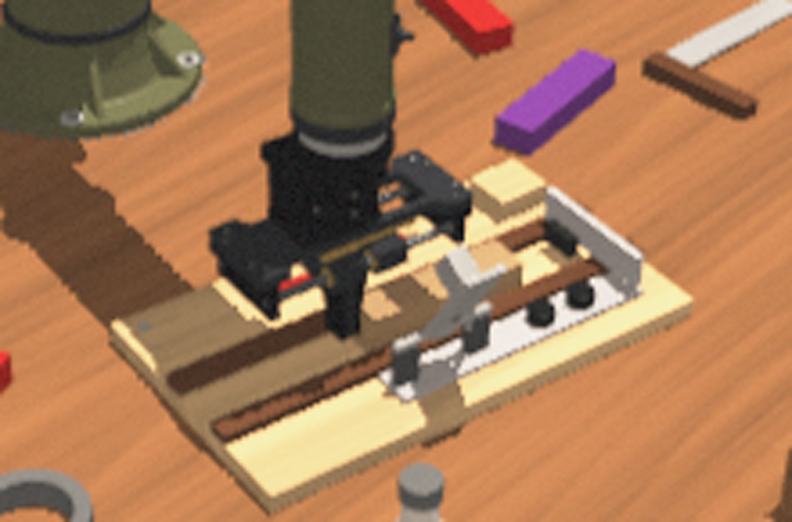

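Emit:
{"op": "send_rows", "data": {"moves": [{"offset": [0.5,0,0],"turn": [0,0,0],"grip": 1},{"offset": [0.5,0,0],"turn": [0,0,0],"grip": 1},{"offset": [0.5,0,0],"turn": [0,0,0],"grip": 1},{"offset": [0.4,0,0],"turn": [0,0,0],"grip": 1},{"offset": [0.4,0,0],"turn": [0,0,0],"grip": 1},{"offset": [0.3,0,0],"turn": [0,0,0],"grip": 1},{"offset": [0.2,0,0],"turn": [0,0,0],"grip": 1},{"offset": [0,0,0],"turn": [0,0,0],"grip": 1}]}}

```text
time: 5.2
eef_pos: [0.4791, -0.1053, 0.0475]
tcp_rot: [-2.427, -1.994, -0.0]
wrist_force: [0.2, -0.4, 0.1]
gripper_width: 0.006
```

```bash
python3 - <<'E'
from st import *
st()
p,d=env.grab_frame("top")
cv2.imwrite("pics/t3.png",cv2.resize(p[155:300,255:450,::-1],None,fx=4,fy=4,interpolation=cv2.INTER_CUBIC))
p,d=env.grab_frame("scene")
cv2.imwrite("pics/s3.png",cv2.resize(p[200:345,200:420,::-1],None,fx=3.6,fy=3.6,interpolation=cv2.INTER_CUBIC))
E
```

```text
t 5.20 jig mm [ -4.2 -36.5] z 47.5 Fjig [ 0.27 -0.4 ] 0.13 w 0.006
 toolx ang rel jig y deg 0.03 toolz [ 1.e-04  4.e-04 -1.e+00] q [-0.48  0.2   0.7   2.07 -0.16  0.93  1.68]
```

View pics/t3.png

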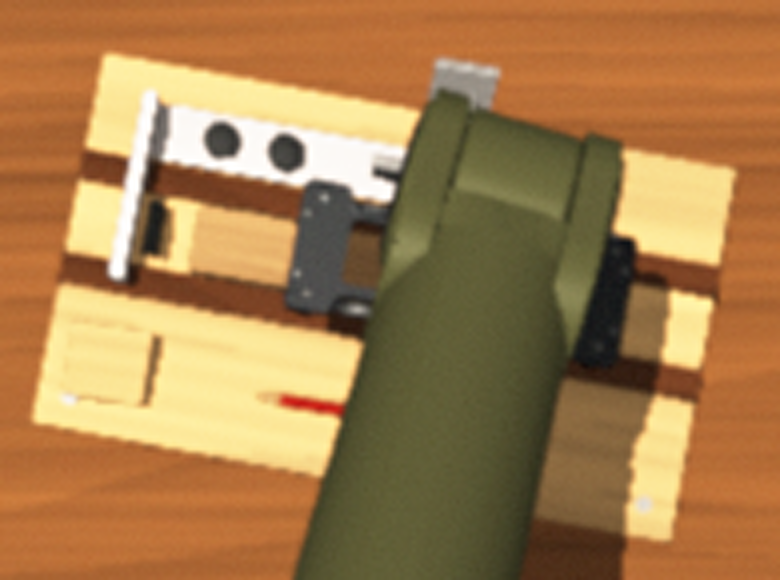

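View pics/s3.png

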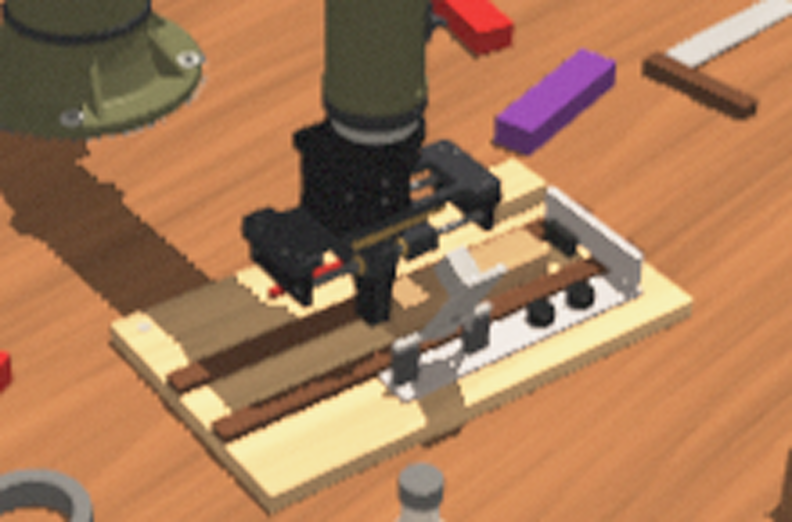

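Emit:
{"op": "send_rows", "data": {"moves": [{"offset": [0.3,0,0],"turn": [0,0,0],"grip": 1},{"offset": [0.2,0,0],"turn": [0,0,0],"grip": 1},{"offset": [0.2,0,0],"turn": [0,0,0],"grip": 1},{"offset": [0.2,0,0],"turn": [0,0,0],"grip": 1},{"offset": [0.2,0,0],"turn": [0,0,0],"grip": 1},{"offset": [0.1,0,0],"turn": [0,0,0],"grip": 1},{"offset": [0,0,0],"turn": [0,0,0],"grip": 1},{"offset": [0,0,0],"turn": [0,0,0],"grip": 1}]}}

```text
time: 6.3
eef_pos: [0.4814, -0.0936, 0.0475]
tcp_rot: [-2.428, -1.994, -0.0]
wrist_force: [0.1, -0.2, -0.4]
gripper_width: 0.006
```

```bash
python3 - <<'E'
from st import *
st()
p,d=env.grab_frame("top")
z=load("top0.npz")
cv2.imwrite("pics/t4.png",cv2.resize(p[190:250,275:345,::-1],None,fx=9,fy=9,interpolation=cv2.INTER_CUBIC))
E
```

```text
t 6.30 jig mm [ -4.3 -24.6] z 47.5 Fjig [ 0.14 -0.17] -0.37 w 0.006
 toolx ang rel jig y deg 0.02 toolz [ 1.e-04  4.e-04 -1.e+00] q [-0.49  0.2   0.69  2.07 -0.16  0.93  1.65]
```

View pics/t4.png

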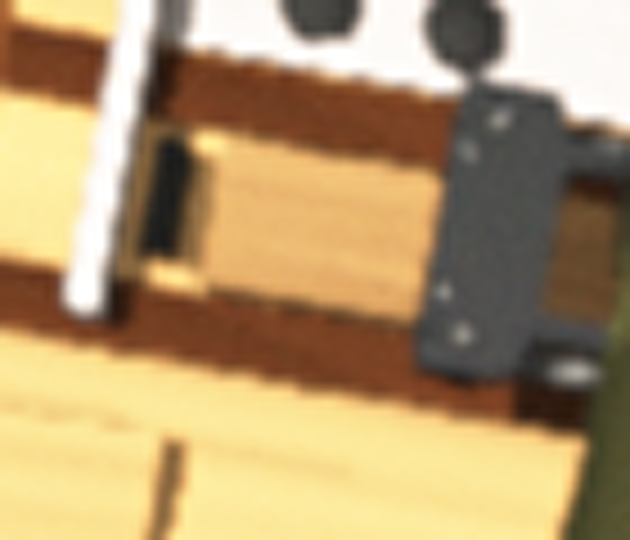

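Emit:
{"op": "send_rows", "data": {"moves": [{"offset": [0.1,0,0],"turn": [0,0,0],"grip": 1},{"offset": [0.1,0,0],"turn": [0,0,0],"grip": 1},{"offset": [0.1,0,0],"turn": [0,0,0],"grip": 1},{"offset": [0,0,0],"turn": [0,0,0],"grip": 1},{"offset": [0,0,0],"turn": [0,0,0],"grip": 1},{"offset": [0,0,0],"turn": [0,0,0],"grip": 1},{"offset": [0,0,0],"turn": [0,0,0],"grip": 1},{"offset": [0,0,0],"turn": [0,0,0],"grip": 1}]}}

```text
time: 7.35
eef_pos: [0.482, -0.0908, 0.0475]
tcp_rot: [-2.428, -1.994, -0.0]
wrist_force: [0.3, 0.1, 1.2]
gripper_width: 0.008
```

```bash
python3 - <<'E'
from st import *
st()
E
```

```text
t 7.35 jig mm [ -4.3 -21.7] z 47.5 Fjig [0.28 0.16] 1.23 w 0.008
 toolx ang rel jig y deg 0.03 toolz [ 0.e+00  2.e-04 -1.e+00] q [-0.5   0.2   0.69  2.07 -0.16  0.93  1.65]
```

Emit:
{"op": "send_rows", "data": {"moves": [{"offset": [0.1,0,0],"turn": [0,0,0],"grip": 1},{"offset": [0,0,0],"turn": [0,0,0],"grip": 1},{"offset": [0.1,0,0],"turn": [0,0,0],"grip": 1},{"offset": [0,0,0],"turn": [0,0,0],"grip": 1},{"offset": [0,0,0],"turn": [0,0,0],"grip": 1},{"offset": [0,0,0],"turn": [0,0,0],"grip": 1},{"offset": [0,0,0],"turn": [0,0,0],"grip": 1},{"offset": [0,0,0],"turn": [0,0,0],"grip": 1}]}}

```text
time: 8.35
eef_pos: [0.4824, -0.0889, 0.0476]
tcp_rot: [-2.428, -1.994, -0.0]
wrist_force: [-0.2, -0.1, -0.1]
gripper_width: 0.002
```

```bash
python3 - <<'E'
from st import *
st()
E
```

```text
t 8.35 jig mm [ -4.2 -19.8] z 47.6 Fjig [-0.14 -0.11] -0.07 w 0.002
 toolx ang rel jig y deg 0.02 toolz [ 1.e-04  1.e-04 -1.e+00] q [-0.5   0.2   0.69  2.07 -0.16  0.93  1.64]
```

Emit:
{"op": "send_rows", "data": {"moves": [{"offset": [0.1,0,0],"turn": [0,0,0],"grip": 1},{"offset": [0,0,0],"turn": [0,0,0],"grip": 1},{"offset": [0.1,0,0],"turn": [0,0,0],"grip": 1},{"offset": [0,0,0],"turn": [0,0,0],"grip": 1},{"offset": [0,0,0],"turn": [0,0,0],"grip": 1},{"offset": [0,0,0],"turn": [0,0,0],"grip": 1},{"offset": [0,0,0],"turn": [0,0,0],"grip": 1},{"offset": [0,0,0],"turn": [0,0,0],"grip": 1}]}}

```text
time: 9.35
eef_pos: [0.4828, -0.0869, 0.0476]
tcp_rot: [-2.428, -1.994, -0.0]
wrist_force: [-0.4, 0.6, 0.2]
gripper_width: 0.003
```

```bash
python3 - <<'E'
from st import *
st()
p,d=env.grab_frame("top")
cv2.imwrite("pics/t5.png",cv2.resize(p[190:250,275:345,::-1],None,fx=9,fy=9,interpolation=cv2.INTER_CUBIC))
E
```

```text
t 9.35 jig mm [ -4.2 -17.7] z 47.6 Fjig [-0.49  0.47] 0.2 w 0.003
 toolx ang rel jig y deg 0.02 toolz [ 1.e-04  2.e-04 -1.e+00] q [-0.5   0.2   0.68  2.06 -0.16  0.93  1.64]
```

View pics/t5.png

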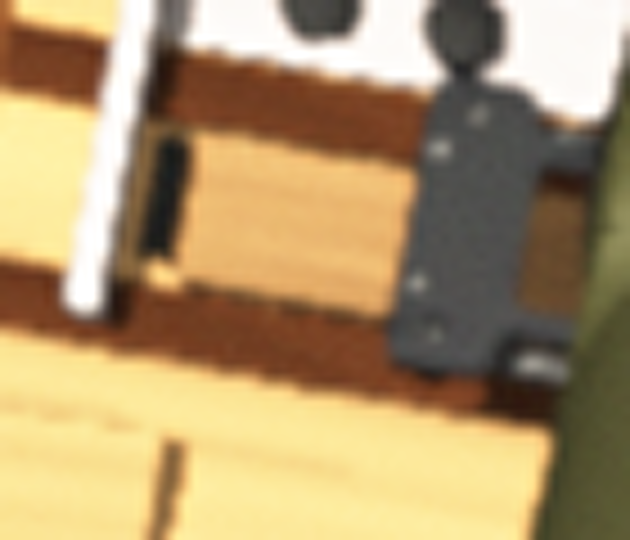

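Emit:
{"op": "send_rows", "data": {"moves": [{"offset": [0.1,0,0],"turn": [0,0,0],"grip": 1},{"offset": [0,0,0],"turn": [0,0,0],"grip": 1},{"offset": [0.05,0,0],"turn": [0,0,0],"grip": 1},{"offset": [0,0,0],"turn": [0,0,0],"grip": 1},{"offset": [0,0,0],"turn": [0,0,0],"grip": 1},{"offset": [0,0,0],"turn": [0,0,0],"grip": 1},{"offset": [0,0,0],"turn": [0,0,0],"grip": 1},{"offset": [0,0,0],"turn": [0,0,0],"grip": 1}]}}

```text
time: 10.4
eef_pos: [0.483, -0.0856, 0.0476]
tcp_rot: [2.428, 1.994, -0.0]
wrist_force: [0.6, -1.7, -0.1]
gripper_width: 0.004
```

```bash
python3 - <<'E'
from st import *
st()
E
```

```text
t 10.40 jig mm [ -4.2 -16.5] z 47.6 Fjig [ 0.89 -1.54] -0.12 w 0.004
 toolx ang rel jig y deg 0.02 toolz [ 0.e+00 -1.e-04 -1.e+00] q [-0.51  0.2   0.68  2.06 -0.16  0.93  1.64]
```

Emit:
{"op": "send_rows", "data": {"moves": [{"offset": [0.1,0,0],"turn": [0,0,0],"grip": 1},{"offset": [0,0,0],"turn": [0,0,0],"grip": 1},{"offset": [0,0,0],"turn": [0,0,0],"grip": 1},{"offset": [0,0,0],"turn": [0,0,0],"grip": 1},{"offset": [0,0,0],"turn": [0,0,0],"grip": 1},{"offset": [0,0,0],"turn": [0,0,0],"grip": 1},{"offset": [0,0,0],"turn": [0,0,0],"grip": 1},{"offset": [0,0,0],"turn": [0,0,0],"grip": 1}]}}

```text
time: 11.4
eef_pos: [0.4831, -0.0849, 0.0475]
tcp_rot: [2.428, 1.993, -0.001]
wrist_force: [-2.0, -5.2, -0.0]
gripper_width: -0.0
```

```bash
python3 - <<'E'
from st import *
st()
E
```

```text
t 11.40 jig mm [ -4.3 -15.7] z 47.5 Fjig [-0.97 -5.5 ] -0.01 w -0.0
 toolx ang rel jig y deg 0.01 toolz [-1.e-04 -4.e-04 -1.e+00] q [-0.51  0.2   0.68  2.06 -0.15  0.93  1.63]
```

Emit:
{"op": "send_rows", "data": {"moves": [{"offset": [-0.05,0,0],"turn": [0,0,0],"grip": 1},{"offset": [-0.05,0,0],"turn": [0,0,0],"grip": 1},{"offset": [-0.05,0,0],"turn": [0,0,0],"grip": 1},{"offset": [-0.05,0,0],"turn": [0,0,0],"grip": 1},{"offset": [-0.5,0,0],"turn": [0,0,0],"grip": 1},{"offset": [-1.5,0,0],"turn": [0,0,0],"grip": 1},{"offset": [-2,0,0],"turn": [0,0,0],"grip": 1},{"offset": [-2,0,0],"turn": [0,0,0],"grip": 1}]}}

```text
time: 12.4
eef_pos: [0.4709, -0.1467, 0.0476]
tcp_rot: [2.428, 1.993, 0.0]
wrist_force: [0.8, 0.3, -0.2]
gripper_width: 0.004
```

Emit:
{"op": "send_rows", "data": {"moves": [{"offset": [-2,0,-1],"turn": [0,0,0],"grip": 1},{"offset": [-1,0,-5],"turn": [0,0,0],"grip": 1},{"offset": [0,0,-5],"turn": [0,0,0],"grip": 1},{"offset": [0,0,-5],"turn": [0,0,0],"grip": 1},{"offset": [0,0,-2],"turn": [0,0,0],"grip": 1},{"offset": [-4,0,0],"turn": [0,0,0],"grip": 1},{"offset": [-4,0,0],"turn": [0,0,0],"grip": 1},{"offset": [0,0,0],"turn": [0,0,0],"grip": 1}]}}

```text
time: 13.4
eef_pos: [0.4479, -0.2578, 0.2285]
tcp_rot: [2.434, 1.984, -0.0]
wrist_force: [-0.4, 0.0, 0.3]
gripper_width: 0.01
```

```bash
python3 - <<'E'
from st import *
st()
p,d=env.grab_frame("top")
c=env.get_calibration("top")
np.savez("top6.npz",p=p,d=d,**{k:np.array(v) for k,v in c.items()})
cv2.imwrite("pics/t6.png",cv2.resize(p[155:300,255:450,::-1],None,fx=4,fy=4,interpolation=cv2.INTER_CUBIC))
E
```

```text
t 13.40 jig mm [  -5.1 -192.2] z 228.5 Fjig [-0.36 -0.06] 0.27 w 0.01
 toolx ang rel jig y deg -0.4 toolz [ 8.0e-04 -1.5e-03 -1.0e+00] q [-0.36  0.03  0.86  1.82 -0.02  1.3   1.87]
```

View pics/t6.png

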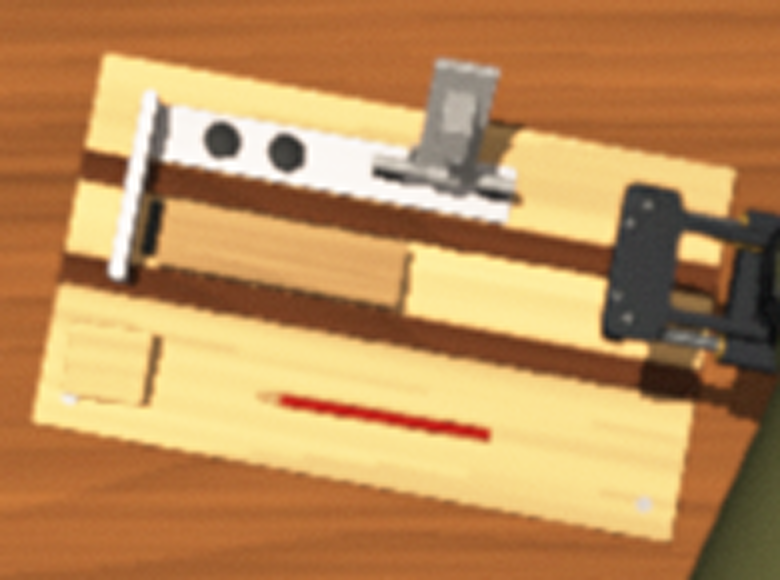

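Emit:
{"op": "send_rows", "data": {"moves": [{"offset": [3.4,3,0],"turn": [0,0,0],"grip": 1},{"offset": [3.4,3,0],"turn": [0,0,0],"grip": 1},{"offset": [3.4,3,0],"turn": [0,0,0],"grip": 1},{"offset": [3.4,3,0],"turn": [0,0,0],"grip": 1},{"offset": [3.4,3,0],"turn": [0,0,0],"grip": 1},{"offset": [0,0,0],"turn": [0,0,0],"grip": 1},{"offset": [0,0,0],"turn": [0,0,0],"grip": 1},{"offset": [0,0,0],"turn": [0,0,0],"grip": 1}]}}

```text
time: 14.45
eef_pos: [0.6291, -0.1168, 0.2279]
tcp_rot: [-2.429, -1.992, -0.001]
wrist_force: [-0.3, -0.3, 0.4]
gripper_width: 0.001
```

```bash
python3 - <<'E'
from st import *
st()
z=load("top6.npz");tr=lambda w:(w[:,:2]-j['t'])@M
sc=lambda a:np.array(a)/4+[255,155]-.4
print("tail",tr(ray(z,sc([[407,245],[401,308],[160,205],[150,262]]),0.046))*1e3)
print("glue",tr(ray(z,[[463,110]],0.17))*1e3)
E
```

```text
t 14.45 jig mm [145.1 -18.6] z 227.9 Fjig [-0.21 -0.31] 0.39 w 0.001
 toolx ang rel jig y deg -0.08 toolz [ 2.e-04  3.e-04 -1.e+00] q [-0.43  0.36  0.74  1.51 -0.25  1.36  1.7 ]
tail [[ 17.10541083  -6.681997  ]
 [-21.27355829 -10.01652499]
 [ 13.79381597 145.32115135]
 [-21.52476342 144.75724301]]
glue [[ 276.97810309 -193.75088167]]
```

Emit:
{"op": "send_rows", "data": {"moves": [{"offset": [-0.3,0,2],"turn": [0,0,0],"grip": 1},{"offset": [0,0,3],"turn": [0,0,0],"grip": 1},{"offset": [0,0,3],"turn": [0,0,0],"grip": 1},{"offset": [0,0,1.9],"turn": [0,0,0],"grip": 1},{"offset": [0,0,0],"turn": [0,0,0],"grip": 1},{"offset": [0,-0.5,0],"turn": [0,0,0],"grip": 1},{"offset": [0,-0.3,0],"turn": [0,0,0],"grip": 1},{"offset": [0,0,0],"turn": [0,0,0],"grip": 1}]}}

```text
time: 15.45
eef_pos: [0.6218, -0.117, 0.1295]
tcp_rot: [2.427, 1.993, 0.002]
wrist_force: [-0.3, -0.1, 0.1]
gripper_width: 0.003
```

```bash
python3 - <<'E'
from st import *
st()
p,d=env.grab_frame("scene")
cv2.imwrite("pics/s7.png",cv2.resize(p[170:345,200:430,::-1],None,fx=3.4,fy=3.4,interpolation=cv2.INTER_CUBIC))
E
```

```text
t 15.45 jig mm [138.  -20.2] z 129.5 Fjig [-0.25 -0.19] 0.05 w 0.003
 toolx ang rel jig y deg 0.03 toolz [ 1.6e-03  4.0e-04 -1.0e+00] q [-0.42  0.42  0.72  1.65 -0.3   1.18  1.74]
```

View pics/s7.png

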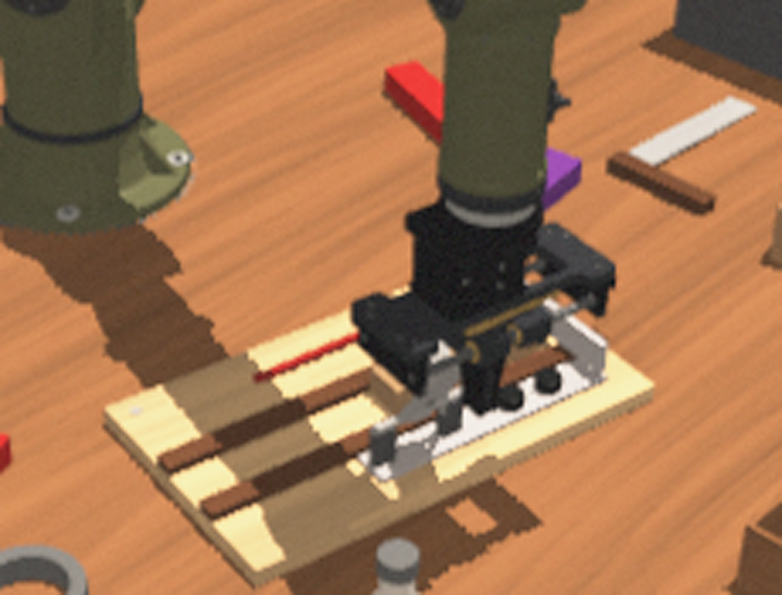

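```bash
python3 - <<'E'
from st import *
z=load("scene0.npz")
def P(x,y,zz):
    w=M@np.array([x,y])+j['t']; return ((proj(z,[[w[0],w[1],zz]])[0]-[200,170])*3.4).round(0)
print("tip",P(.138,-.020,.1155),"bodybottom",P(.138,-.02,.186),"flap end mid",P(.112,-.02,.141),"flap corners",P(.112,-.038,.141),P(.112,-.002,.141),"hinge",P(.062,-.02,.06))
E
```

```text
tip [476. 404.] bodybottom [480. 328.] flap end mid [456. 359.] flap corners [437. 367.] [475. 351.] hinge [414. 409.]
```

Emit:
{"op": "send_rows", "data": {"moves": [{"offset": [0,-0.3,0],"turn": [0,0,0],"grip": 1},{"offset": [0,-0.3,0],"turn": [0,0,0],"grip": 1},{"offset": [0,-0.3,0],"turn": [0,0,0],"grip": 1},{"offset": [0,-0.2,0],"turn": [0,0,0],"grip": 1},{"offset": [0,-0.2,0],"turn": [0,0,0],"grip": 1},{"offset": [0,-0.2,0],"turn": [0,0,0],"grip": 1},{"offset": [0,-0.2,0],"turn": [0,0,0],"grip": 1},{"offset": [0,-0.2,0],"turn": [0,0,0],"grip": 1}]}}

```text
time: 16.5
eef_pos: [0.6053, -0.1138, 0.1303]
tcp_rot: [2.424, 1.991, 0.006]
wrist_force: [5.7, -1.2, 5.1]
gripper_width: 0.005
```

```bash
python3 - <<'E'
from st import *
st()
E
```

```text
t 16.50 jig mm [121.2 -20.3] z 130.3 Fjig [ 5.78 -0.06] 5.12 w 0.005
 toolx ang rel jig y deg 0.02 toolz [ 5.8e-03 -9.0e-04 -1.0e+00] q [-0.44  0.38  0.73  1.7  -0.27  1.16  1.73]
```

Contact is at 5.8 N sideways plus about 5 N pressing down on the flap's end edge. That fits the tapered upper part of the finger bearing on the edge. I'll back off, raise the tool so only the straight tip touches, and push again.

Emit:
{"op": "send_rows", "data": {"moves": [{"offset": [0,0.3,0],"turn": [0,0,0],"grip": 1},{"offset": [0,0.6,0],"turn": [0,0,0],"grip": 1},{"offset": [0,0.6,-0.5],"turn": [0,0,0],"grip": 1},{"offset": [0,0,-1],"turn": [0,0,0],"grip": 1},{"offset": [0,0,0],"turn": [0,0,0],"grip": 1},{"offset": [0,0,0],"turn": [0,0,0],"grip": 1},{"offset": [0,0,0],"turn": [0,0,0],"grip": 1},{"offset": [0,0,0],"turn": [0,0,0],"grip": 1}]}}

```text
time: 17.5
eef_pos: [0.6174, -0.1162, 0.1434]
tcp_rot: [-2.427, -1.994, 0.0]
wrist_force: [-0.3, 0.0, 0.5]
gripper_width: 0.005
```

```bash
python3 - <<'E'
from st import *
st()
p,d=env.grab_frame("scene")
cv2.imwrite("pics/s8.png",cv2.resize(p[200:320,260:400,::-1],None,fx=5,fy=5,interpolation=cv2.INTER_CUBIC))
p,d=env.grab_frame("wrist")
cv2.imwrite("pics/w8.png",p[:,:,::-1])
E
```

```text
t 17.50 jig mm [133.5 -20.2] z 143.4 Fjig [-0.33 -0.06] 0.51 w 0.005
 toolx ang rel jig y deg 0.02 toolz [-4.e-04  2.e-04 -1.e+00] q [-0.43  0.4   0.72  1.65 -0.28  1.2   1.73]
```

View pics/s8.png

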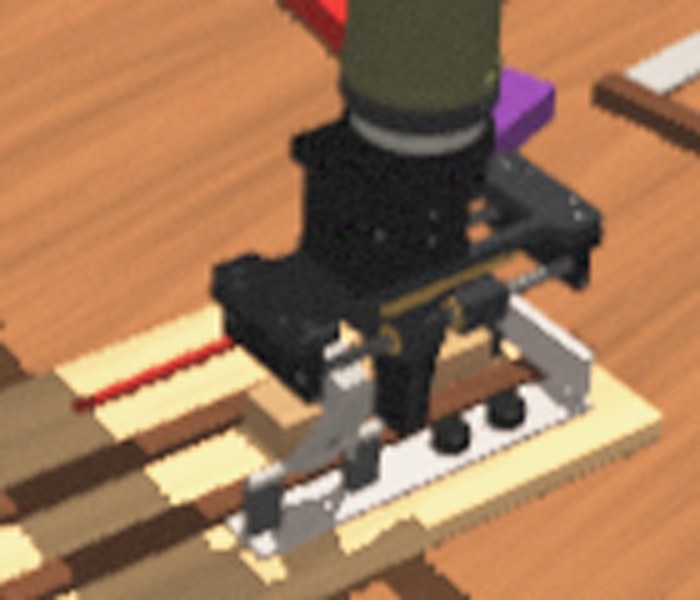

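View pics/w8.png

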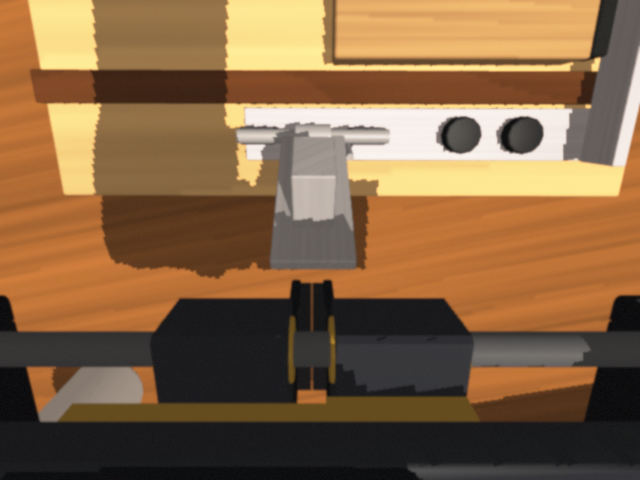

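Emit:
{"op": "send_rows", "data": {"moves": [{"offset": [0,-0.3,0],"turn": [0,0,0],"grip": 1},{"offset": [0,-0.3,0],"turn": [0,0,0],"grip": 1},{"offset": [0,-0.2,0],"turn": [0,0,0],"grip": 1},{"offset": [0,-0.2,0],"turn": [0,0,0],"grip": 1},{"offset": [0,-0.2,0],"turn": [0,0,0],"grip": 1},{"offset": [0,-0.1,0],"turn": [0,0,0],"grip": 1},{"offset": [0,-0.1,0],"turn": [0,0,0],"grip": 1},{"offset": [0,0,0],"turn": [0,0,0],"grip": 1}]}}

```text
time: 18.6
eef_pos: [0.6057, -0.1139, 0.145]
tcp_rot: [2.425, 1.992, 0.005]
wrist_force: [4.6, -0.7, 2.7]
gripper_width: 0.004
```

```bash
python3 - <<'E'
from st import *
st()
E
```

```text
t 18.60 jig mm [121.6 -20.3] z 145.0 Fjig [4.65 0.24] 2.68 w 0.004
 toolx ang rel jig y deg 0.03 toolz [ 4.6e-03 -6.0e-04 -1.0e+00] q [-0.45  0.37  0.73  1.68 -0.26  1.19  1.72]
```

The upward force is friction, because the flap's end rises as it swings. I'll follow its arc, moving in -x and slightly up.

Emit:
{"op": "send_rows", "data": {"moves": [{"offset": [0,-0.3,-0.15],"turn": [0,0,0],"grip": 1},{"offset": [0,-0.3,-0.15],"turn": [0,0,0],"grip": 1},{"offset": [0,-0.3,-0.15],"turn": [0,0,0],"grip": 1},{"offset": [0,-0.3,-0.13],"turn": [0,0,0],"grip": 1},{"offset": [0,-0.3,-0.11],"turn": [0,0,0],"grip": 1},{"offset": [0,-0.3,-0.1],"turn": [0,0,0],"grip": 1},{"offset": [0,-0.3,-0.08],"turn": [0,0,0],"grip": 1},{"offset": [0,0,0],"turn": [0,0,0],"grip": 1}]}}

```text
time: 19.6
eef_pos: [0.5826, -0.1093, 0.1519]
tcp_rot: [-2.427, -1.993, 0.001]
wrist_force: [2.2, -0.5, 1.5]
gripper_width: 0.008
```

```bash
python3 - <<'E'
from st import *
st()
p,d=env.grab_frame("scene")
cv2.imwrite("pics/s9.png",cv2.resize(p[200:320,260:400,::-1],None,fx=5,fy=5,interpolation=cv2.INTER_CUBIC))
E
```

```text
t 19.60 jig mm [ 98.  -20.3] z 151.9 Fjig [ 2.28 -0.03] 1.53 w 0.008
 toolx ang rel jig y deg 0.02 toolz [-1.2e-03  4.0e-04 -1.0e+00] q [-0.48  0.31  0.74  1.73 -0.22  1.19  1.7 ]
```

View pics/s9.png

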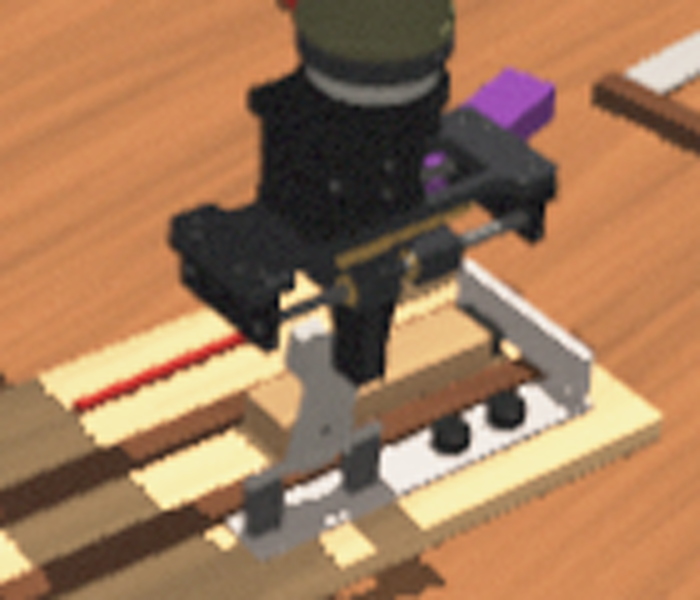

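Emit:
{"op": "send_rows", "data": {"moves": [{"offset": [0,-0.35,-0.06],"turn": [0,0,0],"grip": 1},{"offset": [0,-0.35,-0.06],"turn": [0,0,0],"grip": 1},{"offset": [0,-0.35,-0.05],"turn": [0,0,0],"grip": 1},{"offset": [0,-0.35,-0.04],"turn": [0,0,0],"grip": 1},{"offset": [0,-0.35,-0.03],"turn": [0,0,0],"grip": 1},{"offset": [0,-0.35,0],"turn": [0,0,0],"grip": 1},{"offset": [0,-0.35,0],"turn": [0,0,0],"grip": 1},{"offset": [0,0,0],"turn": [0,0,0],"grip": 1}]}}

```text
time: 20.65
eef_pos: [0.5587, -0.1046, 0.1545]
tcp_rot: [-2.427, -1.993, 0.0]
wrist_force: [0.3, -0.2, -0.6]
gripper_width: 0.003
```

```bash
python3 - <<'E'
from st import *
st()
E
```

```text
t 20.65 jig mm [ 73.7 -20.3] z 154.5 Fjig [ 0.35 -0.15] -0.6 w 0.003
 toolx ang rel jig y deg 0.02 toolz [-7.e-04  4.e-04 -1.e+00] q [-0.51  0.25  0.75  1.79 -0.18  1.18  1.67]
```

Emit:
{"op": "send_rows", "data": {"moves": [{"offset": [0,-0.25,0],"turn": [0,0,0],"grip": 1},{"offset": [0,-0.25,0],"turn": [0,0,0],"grip": 1},{"offset": [0,-0.25,0],"turn": [0,0,0],"grip": 1},{"offset": [0,-0.25,0],"turn": [0,0,0],"grip": 1},{"offset": [0,-0.2,0],"turn": [0,0,0],"grip": 1},{"offset": [0,-0.1,0],"turn": [0,0,0],"grip": 1},{"offset": [0,0,0],"turn": [0,0,0],"grip": 1},{"offset": [0,0,0],"turn": [0,0,0],"grip": 1}]}}

```text
time: 21.65
eef_pos: [0.5466, -0.1022, 0.1547]
tcp_rot: [2.428, 1.994, 0.0]
wrist_force: [0.7, 0.4, -0.5]
gripper_width: 0.006
```

```bash
python3 - <<'E'
from st import *
st()
p,d=env.grab_frame("scene")
cv2.imwrite("pics/s10.png",cv2.resize(p[200:320,260:400,::-1],None,fx=5,fy=5,interpolation=cv2.INTER_CUBIC))
E
```

```text
t 21.65 jig mm [ 61.3 -20.3] z 154.7 Fjig [0.64 0.57] -0.53 w 0.006
 toolx ang rel jig y deg 0.02 toolz [ 2.e-04  0.e+00 -1.e+00] q [-0.53  0.21  0.75  1.82 -0.16  1.17  1.65]
```

View pics/s10.png

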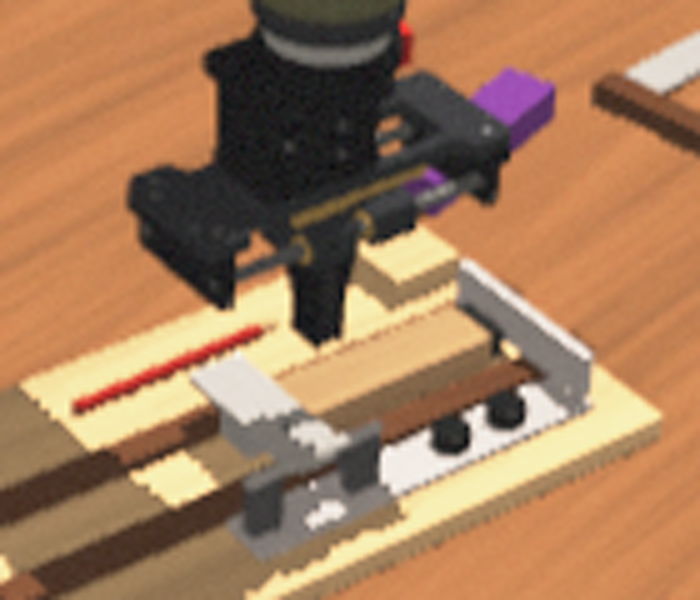

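The flap snapped shut. I'll retreat up and away, then verify.

Emit:
{"op": "send_rows", "data": {"moves": [{"offset": [0,0.5,-3],"turn": [0,0,0],"grip": 1},{"offset": [0,0,-4],"turn": [0,0,0],"grip": 1},{"offset": [0,0,-3],"turn": [0,0,0],"grip": 1},{"offset": [-6,0,0],"turn": [0,0,0],"grip": 1},{"offset": [-6,0,0],"turn": [0,0,0],"grip": 1},{"offset": [-6,0,0],"turn": [0,0,0],"grip": 1},{"offset": [-6,0,0],"turn": [0,0,0],"grip": 1},{"offset": [0,0,0],"turn": [0,0,0],"grip": 1}]}}

```text
time: 22.7
eef_pos: [0.5009, -0.3452, 0.2549]
tcp_rot: [2.437, 1.979, -0.006]
wrist_force: [-0.3, -0.8, 0.3]
gripper_width: 0.001
```

```bash
python3 - <<'E'
from st import *
st()
p,d=env.grab_frame("top")
z=load("top0.npz");f,cx,cy,P,A=cam(z)
cv2.imwrite("pics/t11.png",cv2.resize(p[155:300,255:450,::-1],None,fx=4,fy=4,interpolation=cv2.INTER_CUBIC))
def W(x,y,zz):
    w=M@np.array([x,y])+j['t'];return [w[0],w[1],zz]
for x in (.045,.02,0,-.015,-.028):
    u,v=proj(z,[W(x,-.021,.063)])[0];dd=d[int(round(v)),int(round(u))]
    X=P+A@np.array([(u-cx)/f*dd,(v-cy)/f*dd,dd]);print(x,(u.round(1),v.round(1)),X.round(4))
p,d=env.grab_frame("scene")
cv2.imwrite("pics/s11.png",cv2.resize(p[225:325,250:400,::-1],None,fx=5,fy=5,interpolation=cv2.INTER_CUBIC))
E
```

```text
t 22.70 jig mm [  63.9 -267.6] z 254.9 Fjig [-0.1  -0.82] 0.28 w 0.001
 toolx ang rel jig y deg -0.6 toolz [-0.0015 -0.0039 -1.    ] q [-0.18  0.3   0.91  1.56 -0.24  1.39  2.11]
0.045 (np.float64(364.6), np.float64(204.7)) [ 0.53   -0.0995  0.0665]
0.02 (np.float64(362.8), np.float64(214.9)) [ 0.5056 -0.0947  0.0653]
0 (np.float64(361.3), np.float64(223.1)) [ 0.4863 -0.0909  0.0626]
-0.015 (np.float64(360.1), np.float64(229.3)) [ 0.4718 -0.0881  0.0609]
-0.028 (np.float64(359.1), np.float64(234.6)) [ 0.4591 -0.0856  0.0597]
```

View pics/t11.png

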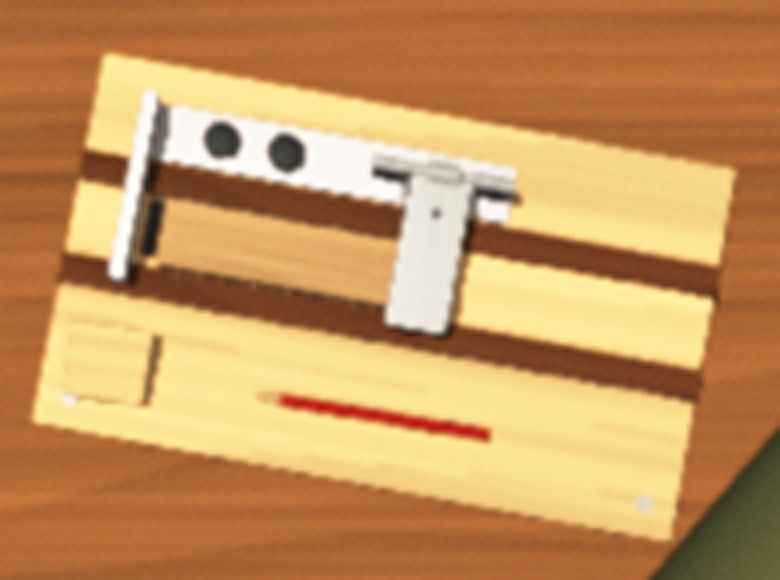

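View pics/s11.png

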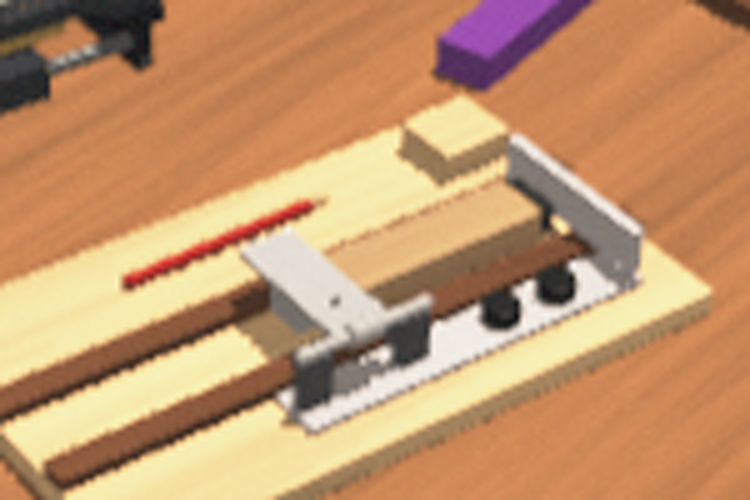

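```bash
python3 - <<'E'
from st import *
st(); env.sign_off()
E
```

```text
t 22.80 jig mm [  66.1 -260.9] z 254.4 Fjig [-0.13  0.15] 0.43 w 0.005
 toolx ang rel jig y deg -0.09 toolz [-3.e-04  4.e-04 -1.e+00] q [-0.18  0.3   0.9   1.56 -0.24  1.4   2.11]
the job is handed in; nothing more can be done
```

The batten is home against the buffer and the flap is shut with its nose behind the tail. I handed the job in at 22.8 s.

- **Batten:** I pushed it about 75 mm along the channel with the closed fingertips until the buffer gave 5.5 N, about 1 mm of squeeze, then eased off slowly. The tail sits at about y = -9 mm on the jig.
- **Flap:** I pushed it from behind. On the first touch at least 7.7 N built up, with an upward part, so I backed off and raised the tool. On the second push I followed the flap's arc; readings between moves were 5.4 N at most, falling to about zero before it snapped over by itself.
- **Last checks:** The final pictures and depth show the arm level across the channel at 60 to 66 mm, so the nose is not resting on the batten. The batten still touches the buffer, and the pencil and offcut have not moved. I did not recheck the things on the bench in detail. The gripper is clear, with forces near zero.
- **What I could not see:** Forces were only read at the end of each call, so short peaks in between were not recorded. The nose itself is hidden under the flap, so I judged it from the flap's height.

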